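Tighten the large sunk cap screw of a welding-table stop block with its T-handled hex key

ROBOT

A 7-joint arm with a two-finger parallel gripper is mounted at the origin on the work surface. World frame = base frame: x ahead of the robot, y to its left, z up, the work surface at z = 0. Lengths are in m, angles in rad, forces in N, time in s.
With the tool pointing down it reaches from about 0.425 to 0.8 m from the base axis. Payload 8.3 kg.
Tool frame: the origin (TCP) lies midway between the tips of the shut fingers; the grasp point (between the pads) lies 19 mm behind it; z points along the fingers, y is the line along which they close (so a half turn about z gives the same grasp; the last joint's range is limited). The gripper opens to 85 mm and grips with 20 to 120 N. Pads are 22 mm wide; open, the fingers measure 114 mm over their backs; the gripper's body (76 mm by 85 mm) begins 54 mm behind the grasp point. The pads swing forward as they close: fully open they stand 13 mm farther back than shut.
Start: joints at [1.278, 0.383, 0.016, 1.37, -0.006, 1.388, -0.046], TCP at [0.142, -0.609, 0.231] pointing down, gripper open.
Joint ranges: [-2.95, 2.95], [-0.25, 2.06], [-1.52, 1.56], [0.18, 2.33], [-1.44, 4.58], [0.02, 2.06], [-3.01, 3.01]. Speed limits (rad/s): [2.39, 2.39, 3.01, 3.01, 3.14, 3.14, 3.14].

INTERFACE

Orientations are given as [roll, pitch, yaw] about the fixed x, y, z axes, in that order (R = Rz(yaw) Ry(pitch) Rx(roll)).
In Python, from plant import manip gives the robot as it stands.
- The arm moves only by the shell command python3 -m inch 'ROWS' [FORCE]. ROWS is JSON, a list of rows, each an object with "dp": the shift along the tool's x, y, z in m, a list of three; "rotation": the turn, a rotation vector about the tool's x, y, z in rad, a list of three; "gripper": the opening, from 0 (shut) to 1 (fully open). In form: [{"dp": [tx, ty, tz], "rotation": [ax, ay, az], "gripper": gripper}, ...]. A call has exactly 10 rows; each row shifts and turns the commanded pose from where the row before left it, along the tool's axes as they then stand; what a row does not reach is not made up. A row lasts 1/10 s, in which the tool goes at most 50 mm and 8.59 degrees, less where a joint would pass 70% of its speed; a pose out of reach is approached as far as the arm can. A call is refused whole if a number of a shift passes 0.05 or a number of a turn 0.15, either way. A call with a gripper value outside its range is refused whole. The fingers move at their own pace and stop on an object; FORCE is the grip in N (left out, the last holds). Time passes only in rows, so rows that do not move let the fingers close, or fill a call up. It gives the time, the measured TCP pose, the force, the opening and the grip force at its end, in the units of the state.
- manip.observe(): the state, without advancing time (a new reading comes with each control period).
- manip.get_image(name): name is "scene" or "side" or "wrist"; returns the picture (384x512x3 uint8, red, green, blue); there is no depth.
- manip.camera_info(name): a dict with "fx", "fy", "cx", "cy" (pixels), "T" (4x4, takes a point from camera to world coordinates); the wrist camera has in their place "hand_eye" (4x4, takes a point from camera to tool coordinates, whose origin is the TCP and whose axes are the flange's). Camera axes: x right, y down, z forward; pixel columns grow to the right and rows downward; lengths in m; the calibration is good to about 2 mm. A picture is of the moment at which its call begins: read the wrist's pose just before it. camera_info takes no time and is no camera call.
- manip.finish_job(): hands the job in; it is judged then, once.
Trained networks look in the newest picture that a camera, given by its name, has taken for a name from the list of things; names that differ only in an ending like _2 or _b are one class to them, and where a whole thing is asked for, a point or a joint stands for the part that bears it (a point fixed in the world has none). Each returns a list of dicts, best first, with "p" (0 to 1); they miss things now and then, are a little off and sometimes report something else, mostly with a low value. They report only what shows in the picture. A call takes as long as a camera call. They do not tell look-alikes from the thing itself.
- manip.masks_of(camera, name): "pixels" (384x512 bool, what is visible of it) and "uv" ([column, row] in pixels, amid what is visible of it).
The state is a dict: "time_s": time; "joints": joint angles; "dq": joint speeds; "effort": joint torques, N m; "tcp_pos": TCP position; "orientation": TCP orientation; "force": force on the tool from outside, world axes, zero at the start; "ft_torque": the same for the moment, N m; "opening": finger opening in m; "gripper_force": force on a finger pad.
Only numpy, scipy, OpenCV 4.12 (cv2) and the standard library are available. Lean on these libraries where they do the work, as an engineer would, in place of code of your own. Each camera call takes 0.05 s, during which the arm holds its last target. There are 200 camera calls.

TASK

Lock the stop block: lift the large T-handled hex key out of its stand, push it fully home in the large hexagon socket sunk in the block, and only then turn it clockwise (seen from above) by about a sixth of a turn, 60 degrees. Let go and leave the key standing seated in the screw; leave the small key in its stand.

Things in the scene. Friction and masses are not known exactly. Their poses are not given: they have to be found in the camera images.
- key_large: Larger of two steel T-handled hex keys, 0.5 kg, upright in a 70 mm square stand 55 mm high, hole 45 mm deep, 31 wide. Origin: centre of tip; z up the shaft. Hexagon 22 mm across flats, z 0 to 75 mm (first 6 mm tapers to 16 wide), two flats parallel to its x axis; 17 mm round neck above. Cross bar 90 mm long along x, 20 wide, 22 high, centred at z 107 mm; top at 118 mm.
- key_small: Bystander: the smaller T-handled steel hex key, 97 mm tall, 12 mm across flats, cross bar 60 mm long, upright in a second stand of the same outer size. The two stands may be swapped. Origin: centre of its tip; z up.
- socket (a point): Floor centre of the large hex socket in a fixed aluminium block 90 x 180 (y) x 68 mm; block's axes, z up. 24 mm across flats, 24 deep; above it a cone widens from 28 mm to 57 mm at the block's top, 44 mm above this point. With the screw at 0 two flats are parallel to x: key's bar enters along x or 60 or 120 degrees off it. Play 10 degrees, 1 mm. Smaller unused socket 97 mm off towards -y.
- screw (a joint): Turn of the large sunk cap screw and its socket about the vertical through point socket, rad, positive clockwise from above; starts within 0.05 of 0. Constant friction 0.2 N m, no spring, stays where left, no stop before 1.9. It lags the turning key by the play, up to 20 degrees.
Not all that is in view belongs to the job. What is shaped like the key_large but purple or red is not meant.

How it is judged:
By the outcome, as a careful person would: the job done as asked, in the order asked, and still so for the second after the job is handed in, with the robot touching nothing.
It also fails if it takes over 51 s, if anything falls off the work surface, if the arm or the gripper's body presses on something with over 40 N, if the wrist force passes 120 N, or if a joint passes its speed limit or range.

## Working session

There is one attempt and no reset: what is moved stays moved. The work goes in short steps, Python scripts to look and compute and a shell command to move; the robot and the scene stay as the last step left them, time stands still between calls to the robot, and variables do not carry over. Pictures are saved under pics/ and viewed, at most 10 in all, crops included, and the job is handed in when it is done.

```bash
mkdir -p pics
cat > h.py <<'E'
import numpy as np, cv2, sys
from plant import manip
from scipy.spatial.transform import Rotation as R
def ray(cam,uv,z,T=None):
    c=manip.camera_info(cam); T=np.array(c["T"]) if T is None else T
    d=T[:3,:3]@[(uv[0]-c["cx"])/c["fx"],(uv[1]-c["cy"])/c["fy"],1]; o=T[:3,3]
    return o+d*(z-o[2])/d[2]
def proj(cam,p,T=None):
    c=manip.camera_info(cam); T=np.array(c["T"]) if T is None else T
    q=T[:3,:3].T@(np.asarray(p)-T[:3,3]); return [c["cx"]+c["fx"]*q[0]/q[2],c["cy"]+c["fy"]*q[1]/q[2]]
def save(n,im): cv2.imwrite("pics/"+n+".png",im[:,:,::-1])
E
python3 - <<'E'
from h import *
np.set_printoptions(precision=4,suppress=True)
s=manip.observe();print(s["time_s"],s["tcp_pos"],s["orientation"])
for c in ["scene","side"]:
    save(c+"0",manip.get_image(c)); print(c,manip.camera_info(c))
    for n in ["key_large","key_small","screw"]:
        try:
            for m in manip.masks_of(c,n):
                ys,xs=np.nonzero(m["pixels"]); print(c,n,m["p"],m["uv"],len(xs),xs.min(),xs.max(),ys.min(),ys.max())
        except Exception as e: print(n,e)
print(manip.camera_info("wrist"))
a=cv2.imread("pics/scene0.png");b=cv2.imread("pics/side0.png")
E
```

```text
0.0 [ 0.1423 -0.6081  0.2303] [-3.1396  0.0001  0.2299]
scene {'fx': 381.2888248412262, 'fy': 381.2888248412262, 'cx': 263.67525188527657, 'cy': 195.24652410690305, 'T': array([[-0.0988,  0.8567, -0.5063,  0.9796],
       [ 0.9951,  0.0808, -0.0574,  0.1761],
       [-0.0083, -0.5095, -0.8604,  0.8189],
       [ 0.    ,  0.    ,  0.    ,  1.    ]])}
scene key_large 0.92 [421.8, 207.8] 721 404 433 180 225
scene key_large 0.85 [341.9, 242.0] 711 332 360 216 259
scene key_large 0.61 [361.9, 186.2] 616 352 379 164 202
scene key_large 0.61 [358.7, 144.0] 574 345 377 125 166
scene key_small 0.61 [262.9, 185.1] 120 261 268 174 197
side {'fx': 475.3916966793666, 'fy': 475.3916966793666, 'cx': 255.32919342626533, 'cy': 184.56010096181686, 'T': array([[-0.8582, -0.3876,  0.3365,  0.16  ],
       [-0.5133,  0.6361, -0.5762,  0.7473],
       [ 0.0093, -0.6672, -0.7448,  0.8526],
       [ 0.    ,  0.    ,  0.    ,  1.    ]])}
side key_large 0.89 [163.2, 203.3] 897 139 184 193 233
side key_large 0.84 [201.6, 241.0] 902 176 225 230 262
side key_large 0.57 [152.8, 285.7] 990 125 173 270 316
side key_large 0.56 [257.2, 275.6] 743 250 271 247 303
side key_small 0.5 [253.0, 169.7] 277 241 267 164 186
side screw 0.61 [320.4, 120.1] 23 316 322 120 123
{'fx': 335.5773262113161, 'fy': 335.5773262113161, 'cx': 259.1248173880936, 'cy': 190.63236233184261, 'hand_eye': array([[-0.0003, -0.9651, -0.2617,  0.0657],
       [ 1.    , -0.0005,  0.0004, -0.0009],
       [-0.0005, -0.2617,  0.9651, -0.1423],
       [ 0.    ,  0.    ,  0.    ,  1.    ]])}
```

View pics/scene0.png

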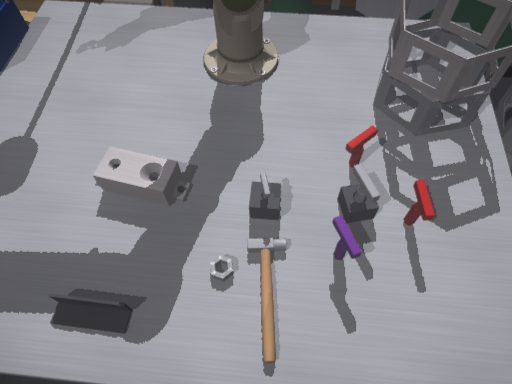

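View pics/side0.png

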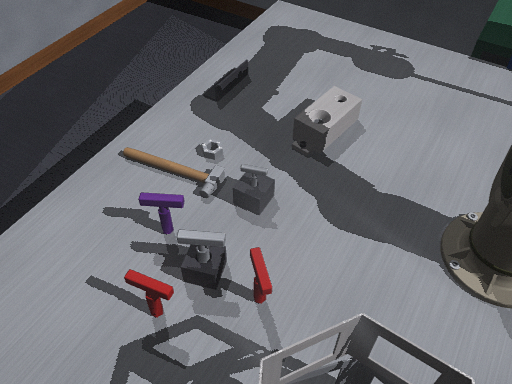

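The possible mix-ups in scene0:
- Grey T-key in its stand at (366,185). It is steel and the larger of the two, so I choose this one.
- Red look-alikes at (361,143) and (422,200).
- Purple look-alike at (345,240).
- Small steel key in its stand at (265,187).

The block's large socket is at (152,172) in scene and (320,117) in side. Next is a close crop with measurements.

Run:
```python
from h import *
a=cv2.imread("pics/scene0.png");b=cv2.imread("pics/side0.png")
def cr(i,x,y): return cv2.resize(i[y:y+75,x:x+100],None,fx=4,fy=4,interpolation=cv2.INTER_CUBIC)
cv2.imwrite("pics/c1.png",np.vstack([np.hstack([cr(a,320,150),cr(b,155,215)]),np.hstack([cr(a,90,135),cr(b,280,75)])]))
```

```text
(no output)
```

View pics/c1.png

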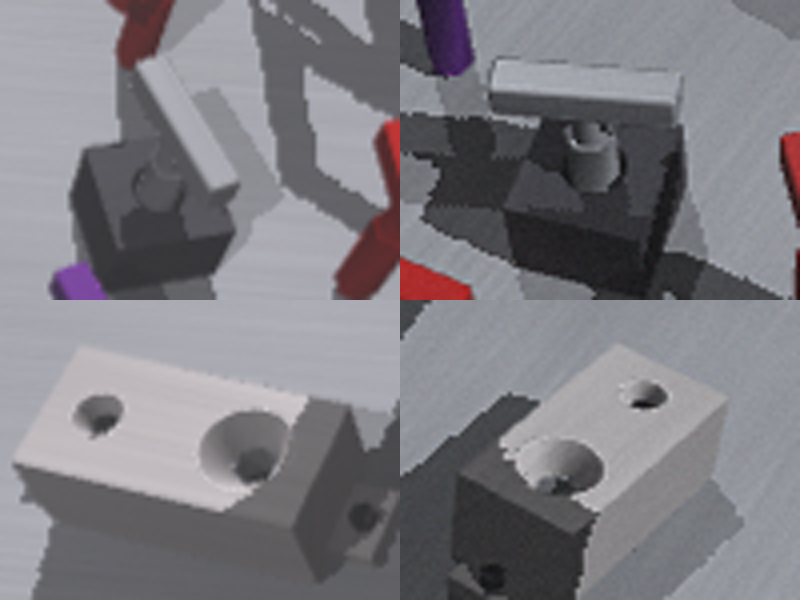

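The crop confirms it: the grey bar in the dark stand is the large steel key. Its bar-top corners are visible in both views, and so are the block's top corners and large cone. Next I fit the poses to those corners.

Run:
```python
from h import *
from scipy.optimize import least_squares
np.set_printoptions(precision=4,suppress=True)
A=lambda l,ox,oy,sx,sy:[(ox+(u-sx)/4,oy+(v-sy)/4) for u,v in l]
ks=A([(138,60),(160,57),(238,183),(213,193)],320,150,0,0); kd=A([(493,60),(683,72),(680,98),(491,88)],155,215,400,0)
bs=A([(80,347),(350,402),(293,530),(13,463)],90,135,0,300); bd=A([(620,345),(727,400),(585,530),(457,472)],280,75,400,300)
cs=A([(246,450)],90,135,0,300); cd=A([(559,467)],280,75,400,300)
for n,l,z in [("key",(ks,kd),.128),("blk",(bs,bd),.068),("cone",(cs,cd),.068)]:
    P=[np.array([ray(c,p,z)[:2] for p in q]) for c,q in zip(("scene","side"),l)]
    for p in P: print(n,p.mean(0), "\n",p, np.linalg.norm(np.diff(np.vstack([p,p[:1]]),axis=0),axis=1))
```

```text
key [0.5153 0.3466] 
 [[0.4771 0.3217]
 [0.4739 0.3338]
 [0.5514 0.3721]
 [0.5587 0.3588]] [0.0125 0.0864 0.0152 0.0897]
key [0.5083 0.3471] 
 [[0.5524 0.3608]
 [0.4722 0.3202]
 [0.4653 0.3334]
 [0.5434 0.3742]] [0.0898 0.0148 0.0882 0.0161]
blk [ 0.4921 -0.1867] 
 [[ 0.4342 -0.2682]
 [ 0.4599 -0.0917]
 [ 0.5521 -0.1052]
 [ 0.5222 -0.2816]] [0.1783 0.0932 0.179  0.089 ]
blk [ 0.4856 -0.1872] 
 [[ 0.5137 -0.2815]
 [ 0.4283 -0.2637]
 [ 0.4537 -0.0981]
 [ 0.5466 -0.1055]] [0.0873 0.1675 0.0931 0.179 ]
cone [ 0.5002 -0.146 ] 
 [[ 0.5002 -0.146 ]] [0.]
cone [ 0.4934 -0.1438] 
 [[ 0.4934 -0.1438]] [0.]
```

Run:
```python
from h import *
np.set_printoptions(precision=3,suppress=True)
for p in [(380,100),(425,135),(490,100),(390,70),(403,15),(465,50),(510,60)]:
    print("sc",p,ray("scene",p,0)[:2],ray("scene",p,.2)[:2],ray("scene",p,.3)[:2])
for p in [(362,317),(262,358),(470,378),(190,320)]:
    print("sd",p,ray("side",p,0)[:2],ray("side",p,.2)[:2],ray("side",p,.3)[:2])
for n,p in dict(purple=(346,237),red1=(362,138),red2=(424,200),small=(265,185)).items(): print(n,ray("scene",p,.107)[:2])
s=manip.observe()
# distances for via
t=np.array(s["tcp_pos"]);print(t,s["orientation"])
```

```text
sc (380, 100) [0.144 0.428] [0.348 0.366] [0.45  0.335]
sc (425, 135) [0.265 0.543] [0.44  0.453] [0.527 0.408]
sc (490, 100) [0.115 0.745] [0.326 0.606] [0.432 0.537]
sc (390, 70) [0.014 0.465] [0.25  0.395] [0.368 0.359]
sc (403, 15) [-0.267  0.529] [0.038 0.442] [0.19  0.399]
sc (465, 50) [-0.101  0.71 ] [0.163 0.58 ] [0.295 0.514]
sc (510, 60) [-0.065  0.842] [0.19  0.679] [0.318 0.598]
sd (362, 317) [0.193 0.275] [0.185 0.386] [0.181 0.441]
sd (262, 358) [0.318 0.444] [0.281 0.515] [0.262 0.551]
sd (470, 378) [-0.016  0.285] [0.025 0.393] [0.046 0.448]
sd (190, 320) [0.473 0.452] [0.4   0.521] [0.363 0.556]
purple [0.643 0.305]
red1 [0.381 0.345]
red2 [0.54  0.472]
small [0.534 0.129]
[ 0.142 -0.608  0.231] [-3.141 -0.     0.23 ]
```

```bash
python3 -m inch '[{"dp":[0.035,-0.029,0],"rotation":[0,0,0],"gripper":1},{"dp":[0.035,-0.029,0],"rotation":[0,0,0],"gripper":1},{"dp":[0.035,-0.029,0],"rotation":[0,0,0],"gripper":1},{"dp":[0.035,-0.029,0],"rotation":[0,0,0],"gripper":1},{"dp":[0.035,-0.029,0],"rotation":[0,0,0],"gripper":1},{"dp":[0.035,-0.029,0],"rotation":[0,0,0],"gripper":1},{"dp":[0.035,-0.029,0],"rotation":[0,0,0],"gripper":1},{"dp":[0.035,-0.029,0],"rotation":[0,0,0],"gripper":1},{"dp":[0.035,-0.029,0],"rotation":[0,0,0],"gripper":1},{"dp":[0.035,-0.029,0],"rotation":[0,0,0],"gripper":1}]' && python3 -m inch '[{"dp":[0.034,-0.027,-0.01],"rotation":[0,0,0],"gripper":1},{"dp":[0.034,-0.027,-0.01],"rotation":[0,0,0],"gripper":1},{"dp":[0.034,-0.026,0],"rotation":[0,0,0],"gripper":1},{"dp":[0,0,0],"rotation":[0,0,-0.082],"gripper":1},{"dp":[0,0,0],"rotation":[0,0,-0.082],"gripper":1},{"dp":[0,0,0],"rotation":[0,0,-0.082],"gripper":1},{"dp":[0,0,0],"rotation":[0,0,0],"gripper":1},{"dp":[0,0,0],"rotation":[0,0,0],"gripper":1},{"dp":[0,0,0],"rotation":[0,0,0],"gripper":1},{"dp":[0,0,0],"rotation":[0,0,0],"gripper":1}]'
cat >> h.py <<'E'
def wT(s):
    T=np.eye(4);T[:3,:3]=R.from_euler("xyz",s["orientation"]).as_matrix();T[:3,3]=s["tcp_pos"]
    return T@np.array(manip.camera_info("wrist")["hand_eye"])
E
python3 - <<'E'
from h import *
s=manip.observe();T=wT(s);np.save("T1.npy",T);im=manip.get_image("wrist");save("w1",im)
print(s["tcp_pos"],s["orientation"],s["joints"],proj("wrist",[.497,-.145,.068],T))
cv2.imwrite("pics/w1b.png",cv2.resize(im[:,:,::-1],None,fx=1.5,fy=1.5,interpolation=cv2.INTER_CUBIC))
E
```

```text
time_s: 1.4
tcp_pos: [0.418, -0.2449, 0.2317]
orientation: [3.141, -0.001, 0.23]
force: [0.8, -0.1, 0.4]
opening: 0.0852
gripper_force: 0.0
time_s: 2.4
tcp_pos: [0.4982, -0.1454, 0.2514]
orientation: [3.142, -0.0, 0.475]
force: [0.5, 1.0, -0.7]
opening: 0.0852
gripper_force: 0.0
[ 0.49818022 -0.14538558  0.25136854] [ 3.14154962e+00 -9.48146112e-05  4.74535970e-01] [ 0.61401755  0.17280839 -0.44563244  1.60907666  0.07558157  1.37673664
 -0.93666105] [np.float64(259.08362849194765), np.float64(169.66251404470836)]
```

View pics/w1b.png

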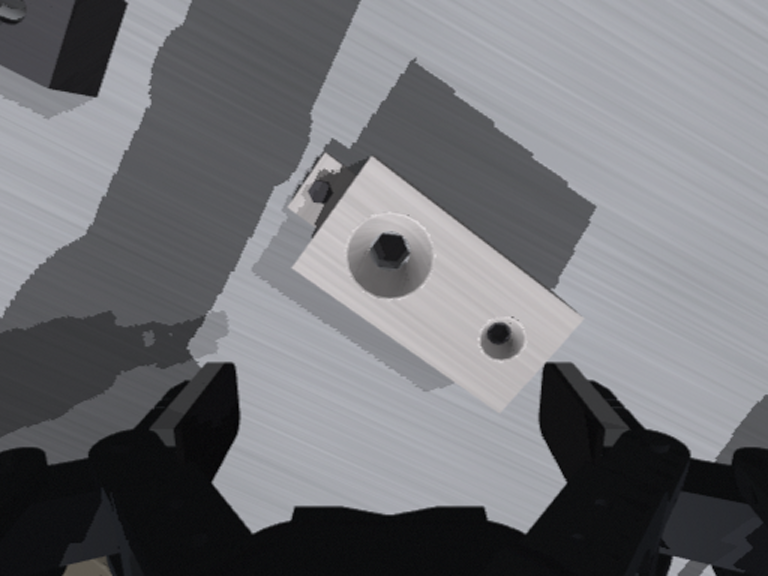

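The block fills the wrist view: large cone rim centred at about (390,255) in the x1.5 picture, with its hex hole at (390,251), and all four top corners are clear. I measure them at z = 0.068.

Run:
```python
from h import *
np.set_printoptions(precision=4,suppress=True)
T=np.load("T1.npy")
C=np.array([ray("wrist",np.array(p)/1.5,.068,T)[:2] for p in [(372,157),(583,320),(501,412),(292,267)]])
print(C,np.linalg.norm(np.roll(C,-1,0)-C,axis=1),C.mean(0))
v=C[[0,3]].mean(0)-C[[1,2]].mean(0); w=C[[2,3]].mean(0)-C[[0,1]].mean(0)
print("yaw",np.degrees(np.arctan2(-v[0],v[1])),np.degrees(np.arctan2(w[1],w[0])))
rim=np.array([ray("wrist",np.array(p)/1.5,.068,T)[:2] for p in [(347,255),(433,257),(390,212),(391,298)]]);print(rim,rim.mean(0))
print("hex z.044-.048",ray("wrist",(390/1.5,251/1.5),.048,T),"small",ray("wrist",(502/1.5,338/1.5),.068,T))
im=cv2.imread("pics/w1.png")[135:200,225:295]
cv2.imwrite("pics/w1c.png",cv2.resize(im,None,fx=8,fy=8,interpolation=cv2.INTER_CUBIC))
```

```text
[[ 0.5476 -0.1073]
 [ 0.5171 -0.2839]
 [ 0.4312 -0.2696]
 [ 0.4602 -0.0918]] [0.1793 0.087  0.1802 0.0888] [ 0.489  -0.1882]
yaw -9.54337027895275 170.24175504371968
[[ 0.4842 -0.1207]
 [ 0.5089 -0.1718]
 [ 0.5222 -0.133 ]
 [ 0.4711 -0.1601]] [ 0.4966 -0.1464]
hex z.044-.048 [ 0.496  -0.1466  0.048 ] small [ 0.4805 -0.2414  0.068 ]
```

View pics/w1c.png

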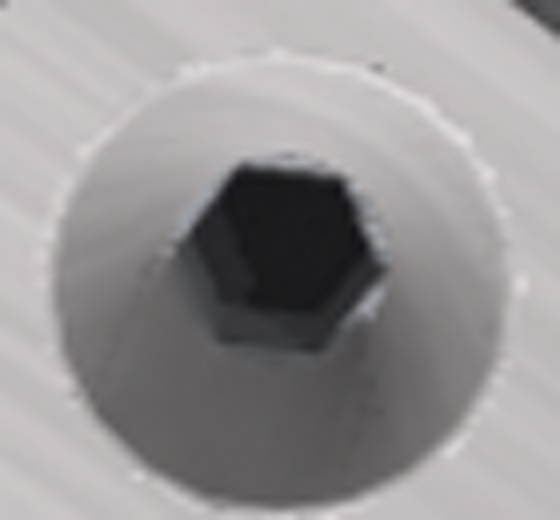

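```bash
python3 -m inch '[{"dp":[0.022,-0.04,0],"rotation":[0,0,0],"gripper":1},{"dp":[0.022,-0.04,0],"rotation":[0,0,0],"gripper":1},{"dp":[0.022,-0.04,0],"rotation":[0,0,0],"gripper":1},{"dp":[0.022,-0.04,0],"rotation":[0,0,0],"gripper":1},{"dp":[0.022,-0.04,0],"rotation":[0,0,0],"gripper":1},{"dp":[0.022,-0.04,0],"rotation":[0,0,0],"gripper":1},{"dp":[0.022,-0.04,0],"rotation":[0,0,0],"gripper":1},{"dp":[0.022,-0.04,0],"rotation":[0,0,0],"gripper":1},{"dp":[0.022,-0.04,0],"rotation":[0,0,0],"gripper":1},{"dp":[0.022,-0.04,0],"rotation":[0,0,0],"gripper":1}]' && python3 -m inch '[{"dp":[0.017,-0.031,0],"rotation":[0,0,0],"gripper":1},{"dp":[0,0,0],"rotation":[0,0,0],"gripper":1},{"dp":[0,0,0],"rotation":[0,0,0],"gripper":1},{"dp":[0,0,0],"rotation":[0,0,0],"gripper":1},{"dp":[0,0,0],"rotation":[0,0,0],"gripper":1},{"dp":[0,0,0],"rotation":[0,0,0],"gripper":1},{"dp":[0,0,0],"rotation":[0,0,0],"gripper":1},{"dp":[0,0,0],"rotation":[0,0,0],"gripper":1},{"dp":[0,0,0],"rotation":[0,0,0],"gripper":1},{"dp":[0,0,0],"rotation":[0,0,0],"gripper":1}]'
python3 - <<'E'
from h import *
s=manip.observe();T=wT(s);np.save("T2.npy",T);im=manip.get_image("wrist");save("w2",im)
print(s["tcp_pos"],s["orientation"],s["joints"],proj("wrist",[.512,.347,.128],T))
cv2.imwrite("pics/w2b.png",cv2.resize(im[:,:,::-1],None,fx=1.5,fy=1.5,interpolation=cv2.INTER_CUBIC))
for m in manip.masks_of("wrist","key_large"):
    r=cv2.minAreaRect(np.argwhere(m["pixels"])[:,::-1].astype(np.float32));print(m["p"],m["uv"],r)
E
```

```text
time_s: 3.45
tcp_pos: [0.5106, 0.3126, 0.2514]
orientation: [3.141, -0.0, 0.474]
force: [0.4, 0.0, 0.5]
opening: 0.0851
gripper_force: 0.0
time_s: 4.45
tcp_pos: [0.5114, 0.3464, 0.2514]
orientation: [-3.142, -0.0, 0.476]
force: [0.3, 0.6, -0.8]
opening: 0.0855
gripper_force: 0.0
[0.51144611 0.34635219 0.25139827] [-3.14155962e+00 -1.16659018e-04  4.75799139e-01] [-0.14874632  0.44854314 -0.71895178  1.33153743  0.29125573  1.46700347
 -1.94253152] [np.float64(259.8149864618184), np.float64(182.48633263012758)]
0.91 [205.9, 289.2] ((194.89315795898438, 278.2126770019531), (60.99003982543945, 96.16483306884766), 73.41265869140625)
0.87 [256.4, 175.1] ((258.8633117675781, 178.6484375), (25.574085235595703, 107.21880340576172), 1.450216293334961)
0.65 [376.5, 63.8] ((365.6470031738281, 57.30902099609375), (56.26747131347656, 121.04666137695312), 6.088528156280518)
0.6 [139.5, 81.0] ((150.05685424804688, 82.0611572265625), (59.063232421875, 117.10733795166016), 13.392498016357422)
```

View pics/w2b.png

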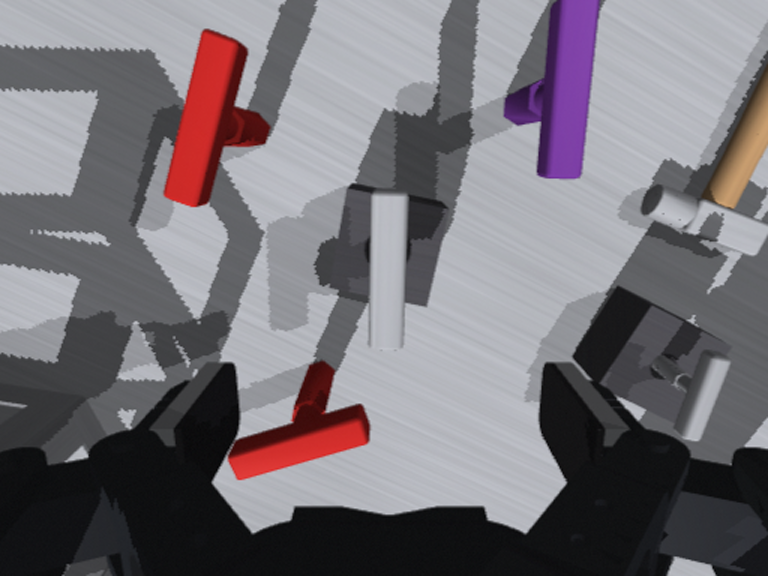

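The steel bar runs along tool x, from (389,193) to (387,350) in the x1.5 picture. The red keys are at (205,115) and (300,440), the purple one at (570,90), and all are clear of the fingers. I check the offset and lean.

Run:
```python
from h import *
np.set_printoptions(precision=4,suppress=True)
T=np.load("T2.npy")
K=np.array([ray("wrist",np.array(p)/1.5,.128,T)[:2] for p in [(371,193),(407,193),(404,350),(370,350)]])
S=np.array([ray("wrist",np.array(p)/1.5,.055,T)[:2] for p in [(350,185),(447,206),(428,306),(333,288)]])
print(K.mean(0),np.linalg.norm(np.roll(K,-1,0)-K,axis=1),S.mean(0),np.linalg.norm(np.roll(S,-1,0)-S,axis=1))
v=K[:2].mean(0)-K[2:].mean(0);print("yaw",np.degrees(np.arctan2(v[1],v[0])))
s=manip.observe();M=R.from_euler("xyz",s["orientation"]).as_matrix()
print("dp",M.T@(np.array([*K.mean(0),.098])-s["tcp_pos"]), np.degrees(s["orientation"][2]))
```

```text
[0.511  0.3476] [0.0187 0.0878 0.0193 0.0878] [0.5124 0.3472] [0.066  0.0709 0.0679 0.0719]
yaw 26.511143094129316
dp [ 0.0002 -0.0012  0.1534] 27.268753497274282
```

```bash
python3 -m inch '[{"dp":[0,-0.001,0.025],"rotation":[0,0,0.013],"gripper":1},{"dp":[0,0,0.025],"rotation":[0,0,0],"gripper":1},{"dp":[0,0,0.025],"rotation":[0,0,0],"gripper":1},{"dp":[0,0,0.02],"rotation":[0,0,0],"gripper":1},{"dp":[0,0,0.02],"rotation":[0,0,0],"gripper":1},{"dp":[0,0,0.02],"rotation":[0,0,0],"gripper":1},{"dp":[0,0,0.018],"rotation":[0,0,0],"gripper":1},{"dp":[0,0,0],"rotation":[0,0,0],"gripper":1},{"dp":[0,0,0],"rotation":[0,0,0],"gripper":1},{"dp":[0,0,0],"rotation":[0,0,0],"gripper":0.5}]' 90 && python3 -m inch '[{"dp":[0,0,0],"rotation":[0,0,0],"gripper":0},{"dp":[0,0,0],"rotation":[0,0,0],"gripper":0},{"dp":[0,0,0],"rotation":[0,0,0],"gripper":0},{"dp":[0,0,0],"rotation":[0,0,0],"gripper":0},{"dp":[0,0,0],"rotation":[0,0,0],"gripper":0},{"dp":[0,0,0],"rotation":[0,0,0],"gripper":0},{"dp":[0,0,0],"rotation":[0,0,0],"gripper":0},{"dp":[0,0,0],"rotation":[0,0,0],"gripper":0},{"dp":[0,0,0],"rotation":[0,0,0],"gripper":0},{"dp":[0,0,0],"rotation":[0,0,0],"gripper":0}]' 90
```

```text
time_s: 5.55
tcp_pos: [0.5115, 0.3479, 0.0997]
orientation: [-3.141, -0.002, 0.463]
force: [-0.3, 1.2, 1.7]
opening: 0.0733
gripper_force: 0.0
time_s: 6.55
tcp_pos: [0.5114, 0.3475, 0.0989]
orientation: [-3.142, -0.001, 0.463]
force: [0.6, -1.0, 5.5]
opening: 0.0186
gripper_force: 88.6
```

```bash
python3 -m inch '[{"dp":[0,0,-0.008],"rotation":[0,0,0],"gripper":0},{"dp":[0,0,-0.012],"rotation":[0,0,0],"gripper":0},{"dp":[0,0,-0.02],"rotation":[0,0,0],"gripper":0},{"dp":[0,0,-0.02],"rotation":[0,0,0],"gripper":0},{"dp":[0,0,-0.025],"rotation":[0,0,0],"gripper":0},{"dp":[0,0,-0.025],"rotation":[0,0,0],"gripper":0},{"dp":[0,0,-0.02],"rotation":[0,0,0],"gripper":0},{"dp":[0,0,-0.01],"rotation":[0,0,0],"gripper":0},{"dp":[0,0,0],"rotation":[0,0,0],"gripper":0},{"dp":[-0.008,0.0153,0],"rotation":[0,0,0],"gripper":0}]' && python3 -m inch '[{"dp":[-0.015,0.028,0],"rotation":[0,0,0],"gripper":0},{"dp":[-0.02,0.037,0],"rotation":[0,0,0],"gripper":0},{"dp":[-0.02,0.037,0],"rotation":[0,0,0],"gripper":0},{"dp":[-0.02,0.037,0],"rotation":[0,0,0],"gripper":0},{"dp":[-0.02,0.037,0],"rotation":[0,0,0],"gripper":0},{"dp":[-0.02,0.037,0],"rotation":[0,0,0],"gripper":0},{"dp":[-0.02,0.037,0],"rotation":[0,0,0],"gripper":0},{"dp":[-0.02,0.037,0],"rotation":[0,0,0],"gripper":0},{"dp":[-0.02,0.037,0],"rotation":[0,0,0],"gripper":0},{"dp":[-0.02,0.037,0],"rotation":[0,0,0],"gripper":0}]' && python3 -m inch '[{"dp":[-0.02,0.037,0],"rotation":[0,0,0],"gripper":0},{"dp":[-0.011,0.02,0],"rotation":[0,0,0],"gripper":0},{"dp":[0,0,0],"rotation":[0,0,-0.08],"gripper":0},{"dp":[0,0,0],"rotation":[0,0,-0.1],"gripper":0},{"dp":[0,0,0],"rotation":[0,0,-0.1],"gripper":0},{"dp":[0,0,0],"rotation":[0,0,-0.08],"gripper":0},{"dp":[0,0,0],"rotation":[0,0,-0.055],"gripper":0},{"dp":[0,0,0],"rotation":[0,0,0],"gripper":0},{"dp":[0,0,0],"rotation":[0,0,0],"gripper":0},{"dp":[0,0,0],"rotation":[0,0,0],"gripper":0}]'
python3 - <<'E'
from h import *
np.set_printoptions(precision=4,suppress=True)
s=manip.observe();M=R.from_euler("xyz",s["orientation"]).as_matrix()
print(s["force"],s["ft_torque"],s["joints"])
print("dp",M.T@(np.array([.4965,-.1465,.112])-s["tcp_pos"]),np.degrees(s["orientation"]))
T=wT(s);a=manip.get_image("wrist")[:,:,::-1];b=manip.get_image("side")[:,:,::-1]; c=manip.get_image("scene")[:,:,::-1]
q=lambda i,x,y,w,h,f:cv2.resize(i[y:y+h,x:x+w],None,fx=f,fy=f,interpolation=cv2.INTER_CUBIC)
cv2.imwrite("pics/w3.png",np.vstack([np.hstack([q(b,240,20,130,100,3),q(c,85,100,130,100,3)]),np.hstack([q(a,150,80,260,200,1.5),np.zeros((300,390,3),np.uint8)])]))
for nm in("side","scene"): print(nm,proj(nm,[.4965,-.1465,.14]),proj(nm,s["tcp_pos"]))
E
```

```text
time_s: 7.55
tcp_pos: [0.5091, 0.3321, 0.2373]
orientation: [-3.14, 0.001, 0.467]
force: [0.1, -0.0, -5.1]
opening: 0.0186
gripper_force: 88.3
time_s: 8.55
tcp_pos: [0.4962, -0.0817, 0.237]
orientation: [-3.14, 0.002, 0.463]
force: [0.5, -0.3, -4.4]
opening: 0.0189
gripper_force: 88.4
time_s: 9.55
tcp_pos: [0.4948, -0.1449, 0.2378]
orientation: [-3.141, 0.0, 0.877]
force: [-0.6, 0.3, -4.7]
opening: 0.0186
gripper_force: 88.6
[-0.623   0.3384 -4.6723] [ 0.006   0.0422 -0.0091] [ 0.6767  0.1801 -0.5159  1.6369  0.0905  1.3494 -0.5464]
dp [-0.0002  0.0025  0.1258] [-179.9499    0.0119   50.2213]
side [np.float64(322.3482027694388), np.float64(92.86635907165034)] [np.float64(327.6083304253159), np.float64(58.724916641772865)]
scene [np.float64(143.21634536787795), np.float64(152.94497441232238)] [np.float64(130.56164794971306), np.float64(122.79411190292818)]
```

View pics/w3.png

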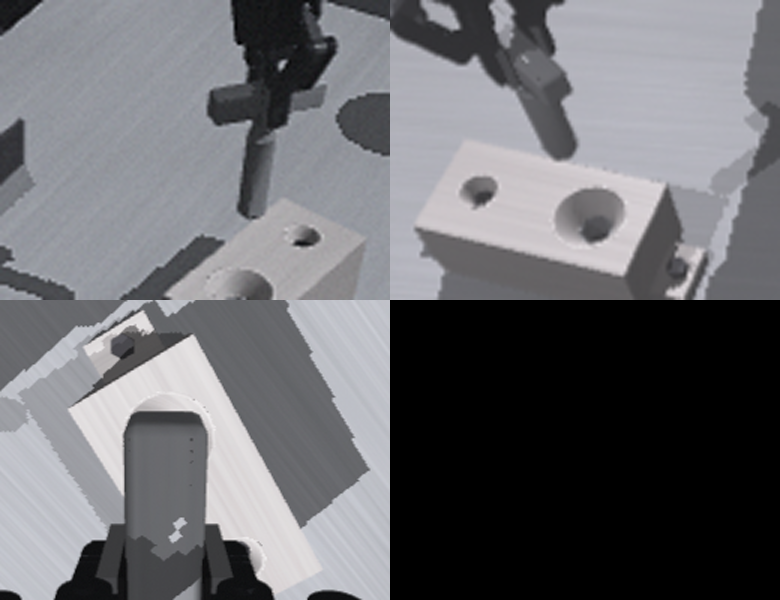

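The key hangs upright below the fingers and over the cone, with its bar at yaw 50°. I shift 2.5 mm in tool y and lower in stages.

```bash
python3 -m inch '[{"dp":[0,0.0025,0.015],"rotation":[0,0,0],"gripper":0},{"dp":[0,0,0.02],"rotation":[0,0,0],"gripper":0},{"dp":[0,0,0.02],"rotation":[0,0,0],"gripper":0},{"dp":[0,0,0.015],"rotation":[0,0,0],"gripper":0},{"dp":[0,0,0.01],"rotation":[0,0,0],"gripper":0},{"dp":[0,0,0.01],"rotation":[0,0,0],"gripper":0},{"dp":[0,0,0.005],"rotation":[0,0,0],"gripper":0},{"dp":[0,0,0.003],"rotation":[0,0,0],"gripper":0},{"dp":[0,0,0],"rotation":[0,0,0],"gripper":0},{"dp":[0,0,0],"rotation":[0,0,0],"gripper":0}]' && python3 -c "
from h import *
s=manip.observe();print(s['tcp_pos'],s['orientation'],s['force'],s['ft_torque'])"
```

```text
time_s: 10.7
tcp_pos: [0.4974, -0.1466, 0.1408]
orientation: [3.141, -0.0, 0.878]
force: [0.6, -0.1, -5.2]
opening: 0.0186
gripper_force: 88.4
[ 0.49735754 -0.14656516  0.14084558] [ 3.14081092e+00 -3.87116176e-04  8.77819439e-01] [ 0.56054524 -0.12218296 -5.23075238] [-0.05497776  0.00543805 -0.08232876]
```

```bash
python3 -m inch '[{"dp":[-0.0005,-0.0006,0.002],"rotation":[0,0,0],"gripper":0},{"dp":[0,0,0.002],"rotation":[0,0,0],"gripper":0},{"dp":[0,0,0.002],"rotation":[0,0,0],"gripper":0},{"dp":[0,0,0.002],"rotation":[0,0,0],"gripper":0},{"dp":[0,0,0.002],"rotation":[0,0,0],"gripper":0},{"dp":[0,0,0.002],"rotation":[0,0,0],"gripper":0},{"dp":[0,0,0.002],"rotation":[0,0,0],"gripper":0},{"dp":[0,0,0],"rotation":[0,0,0],"gripper":0},{"dp":[0,0,0],"rotation":[0,0,0],"gripper":0},{"dp":[0,0,0],"rotation":[0,0,0],"gripper":0}]' && python3 -c "
from h import *
s=manip.observe();print(s['tcp_pos'],s['orientation'],s['force'],s['ft_torque'])"
```

```text
time_s: 11.7
tcp_pos: [0.4963, -0.1465, 0.1264]
orientation: [3.141, -0.0, 0.878]
force: [0.1, -0.4, -5.2]
opening: 0.0188
gripper_force: 88.4
[ 0.49632402 -0.14651194  0.12644168] [ 3.14141654e+00 -1.63916270e-04  8.77857364e-01] [ 0.1318115  -0.40459452 -5.23965555] [-0.02981     0.04643472 -0.02803107]
```

```bash
python3 -m inch '[{"dp":[0,0,0.002],"rotation":[0,0,0],"gripper":0},{"dp":[0,0,0.002],"rotation":[0,0,0],"gripper":0},{"dp":[0,0,0.002],"rotation":[0,0,0],"gripper":0},{"dp":[0,0,0.002],"rotation":[0,0,0],"gripper":0},{"dp":[0,0,0.002],"rotation":[0,0,0],"gripper":0},{"dp":[0,0,0.002],"rotation":[0,0,0],"gripper":0},{"dp":[0,0,0.0012],"rotation":[0,0,0],"gripper":0},{"dp":[0,0,0],"rotation":[0,0,0],"gripper":0},{"dp":[0,0,0],"rotation":[0,0,0],"gripper":0},{"dp":[0,0,0],"rotation":[0,0,0],"gripper":0}]' && python3 -c "
from h import *
s=manip.observe();print(s['tcp_pos'],s['orientation'],s['force'],s['ft_torque'])"
```

```text
time_s: 12.7
tcp_pos: [0.4962, -0.1465, 0.1131]
orientation: [-3.142, -0.0, 0.878]
force: [0.4, 0.7, -4.9]
opening: 0.0188
gripper_force: 88.6
[ 0.49621131 -0.14654216  0.11313157] [-3.14158536e+00 -5.92905095e-05  8.77783715e-01] [ 0.37437503  0.66771006 -4.87414601] [ 0.00936373 -0.00759582 -0.0404472 ]
```

Nominally at the floor, but there is no contact yet. I press in 0.5 mm steps until the floor shows in the force.

```bash
python3 -m inch '[{"dp":[0,0,0.0005],"rotation":[0,0,0],"gripper":0},{"dp":[0,0,0],"rotation":[0,0,0],"gripper":0},{"dp":[0,0,0.0005],"rotation":[0,0,0],"gripper":0},{"dp":[0,0,0],"rotation":[0,0,0],"gripper":0},{"dp":[0,0,0.0005],"rotation":[0,0,0],"gripper":0},{"dp":[0,0,0],"rotation":[0,0,0],"gripper":0},{"dp":[0,0,0.0005],"rotation":[0,0,0],"gripper":0},{"dp":[0,0,0],"rotation":[0,0,0],"gripper":0},{"dp":[0,0,0],"rotation":[0,0,0],"gripper":0},{"dp":[0,0,0],"rotation":[0,0,0],"gripper":0}]' && python3 -c "
from h import *
s=manip.observe();print(s['tcp_pos'],s['force'],s['ft_torque'])"
```

```text
time_s: 13.7
tcp_pos: [0.4969, -0.1465, 0.1128]
orientation: [3.14, -0.0, 0.878]
force: [-4.8, 2.1, 13.9]
opening: 0.0186
gripper_force: 91.4
[ 0.49689131 -0.14653177  0.11278919] [-4.78826319  2.10871545 13.89016958] [0.50395889 1.58872425 0.03310719]
```

The floor is reached: 19 N of contact at TCP z = 0.1128, against 0.113 expected. Now I ease off slightly and turn clockwise.

```bash
python3 -m inch '[{"dp":[0,0,-0.001],"rotation":[0,0,0],"gripper":0},{"dp":[0,0,0],"rotation":[0,0,0.06],"gripper":0},{"dp":[0,0,0],"rotation":[0,0,0.07],"gripper":0},{"dp":[0,0,0],"rotation":[0,0,0.07],"gripper":0},{"dp":[0,0,0],"rotation":[0,0,0.07],"gripper":0},{"dp":[0,0,0],"rotation":[0,0,0.07],"gripper":0},{"dp":[0,0,0],"rotation":[0,0,0.07],"gripper":0},{"dp":[0,0,0],"rotation":[0,0,0.07],"gripper":0},{"dp":[0,0,0],"rotation":[0,0,0.06],"gripper":0},{"dp":[0,0,0],"rotation":[0,0,0],"gripper":0}]' && python3 -c "
from h import *
s=manip.observe();print(s['tcp_pos'],s['orientation'],s['force'],s['ft_torque'])"
```

```text
time_s: 14.7
tcp_pos: [0.4966, -0.1468, 0.1129]
orientation: [3.141, -0.001, 0.336]
force: [-2.6, -0.4, 6.1]
opening: 0.0184
gripper_force: 90.1
[ 0.49658648 -0.14676613  0.1128596 ] [ 3.14060064e+00 -6.94147943e-04  3.35779814e-01] [-2.56631711 -0.368768    6.07650085] [0.03729798 0.85705777 0.02163757]
```

```bash
python3 -m inch '[{"dp":[0,0,0],"rotation":[0,0,0.05],"gripper":0},{"dp":[0,0,0],"rotation":[0,0,0.06],"gripper":0},{"dp":[0,0,0],"rotation":[0,0,0.06],"gripper":0},{"dp":[0,0,0],"rotation":[0,0,0.06],"gripper":0},{"dp":[0,0,0],"rotation":[0,0,0.06],"gripper":0},{"dp":[0,0,0],"rotation":[0,0,0.06],"gripper":0},{"dp":[0,0,0],"rotation":[0,0,0.06],"gripper":0},{"dp":[0,0,0],"rotation":[0,0,0.06],"gripper":0},{"dp":[0,0,0],"rotation":[0,0,0.06],"gripper":0},{"dp":[0,0,0],"rotation":[0,0,0.06],"gripper":0}]' && python3 -c "
from h import *
s=manip.observe();print(s['tcp_pos'],s['orientation'],s['force'],s['ft_torque'])"
```

```text
time_s: 15.7
tcp_pos: [0.4966, -0.1467, 0.1129]
orientation: [3.141, -0.001, -0.254]
force: [-2.9, 0.4, 5.9]
opening: 0.019
gripper_force: 90.1
[ 0.49658529 -0.14668649  0.11287836] [ 3.14126190e+00 -1.10895210e-03 -2.54292652e-01] [-2.86229987  0.37780699  5.87278384] [0.10131534 0.88276789 0.20243954]
```

```bash
python3 -m inch '[{"dp":[0,0,0],"rotation":[0,0,0.05],"gripper":0},{"dp":[0,0,0],"rotation":[0,0,0.04],"gripper":0},{"dp":[0,0,0],"rotation":[0,0,0],"gripper":0},{"dp":[0,0,0],"rotation":[0,0,0],"gripper":0},{"dp":[0,0,0],"rotation":[0,0,0],"gripper":0},{"dp":[0,0,0],"rotation":[0,0,0],"gripper":0},{"dp":[0,0,0],"rotation":[0,0,0],"gripper":0},{"dp":[0,0,0],"rotation":[0,0,0],"gripper":0},{"dp":[0,0,0],"rotation":[0,0,0],"gripper":0},{"dp":[0,0,0],"rotation":[0,0,0],"gripper":0}]' && python3 -c "
from h import *
s=manip.observe();print(s['tcp_pos'],s['orientation'],s['force'],s['ft_torque'])"
```

```text
time_s: 16.7
tcp_pos: [0.4966, -0.1467, 0.1129]
orientation: [3.141, -0.001, -0.342]
force: [-3.3, 0.9, 5.6]
opening: 0.0187
gripper_force: 90.1
[ 0.49656517 -0.14669791  0.112851  ] [ 3.14139546e+00 -1.07636143e-03 -3.42046061e-01] [-3.25053227  0.88397418  5.55592458] [0.16101808 0.82492461 0.10991158]
```

Torque was 0.20 N m while turning, so the screw was being driven. I release and back straight up.

```bash
python3 -m inch '[{"dp":[0,0,0],"rotation":[0,0,0],"gripper":0.3},{"dp":[0,0,0],"rotation":[0,0,0],"gripper":0.6},{"dp":[0,0,0],"rotation":[0,0,0],"gripper":1},{"dp":[0,0,0],"rotation":[0,0,0],"gripper":1},{"dp":[0,0,0],"rotation":[0,0,0],"gripper":1},{"dp":[0,0,0],"rotation":[0,0,0],"gripper":1},{"dp":[0,0,0],"rotation":[0,0,0],"gripper":1},{"dp":[0,0,0],"rotation":[0,0,0],"gripper":1},{"dp":[0,0,0],"rotation":[0,0,0],"gripper":1},{"dp":[0,0,0],"rotation":[0,0,0],"gripper":1}]' && python3 -m inch '[{"dp":[0,0,-0.01],"rotation":[0,0,0],"gripper":1},{"dp":[0,0,-0.02],"rotation":[0,0,0],"gripper":1},{"dp":[0,0,-0.02],"rotation":[0,0,0],"gripper":1},{"dp":[0,0,-0.025],"rotation":[0,0,0],"gripper":1},{"dp":[0,0,-0.025],"rotation":[0,0,0],"gripper":1},{"dp":[0,0,-0.025],"rotation":[0,0,0],"gripper":1},{"dp":[0,0,-0.02],"rotation":[0,0,0],"gripper":1},{"dp":[0,0,-0.01],"rotation":[0,0,0],"gripper":1},{"dp":[0,0,0],"rotation":[0,0,0],"gripper":1},{"dp":[0,0,0],"rotation":[0,0,0],"gripper":1}]'
python3 - <<'E'
from h import *
s=manip.observe();T=wT(s);np.save("T4.npy",T)
a=manip.get_image("wrist")[:,:,::-1];b=manip.get_image("side")[:,:,::-1]; c=manip.get_image("scene")[:,:,::-1]
q=lambda i,x,y,w,h,f:cv2.resize(i[y:y+h,x:x+w],None,fx=f,fy=f,interpolation=cv2.INTER_CUBIC)
cv2.imwrite("pics/w4.png",np.vstack([np.hstack([q(b,240,40,130,100,3),q(c,85,100,130,100,3)]),np.hstack([q(a,130,70,260,200,1.5),q(c,180,80,260,200,1.5)])]))
print("bar top ctr px",proj("wrist",[.4966,-.1467,.142],T),s["force"])
E
```

```text
time_s: 17.7
tcp_pos: [0.4962, -0.1465, 0.1121]
orientation: [-3.142, -0.0, -0.342]
force: [0.2, 0.7, 0.0]
opening: 0.0851
gripper_force: 0.0
time_s: 18.7
tcp_pos: [0.4959, -0.1465, 0.2664]
orientation: [-3.142, 0.001, -0.342]
force: [-0.7, -0.5, -1.0]
opening: 0.0855
gripper_force: 0.0
bar top ctr px [np.float64(259.7179859469818), np.float64(181.49399382833477)] [-0.7222948  -0.5042767  -0.99309396]
```

View pics/w4.png

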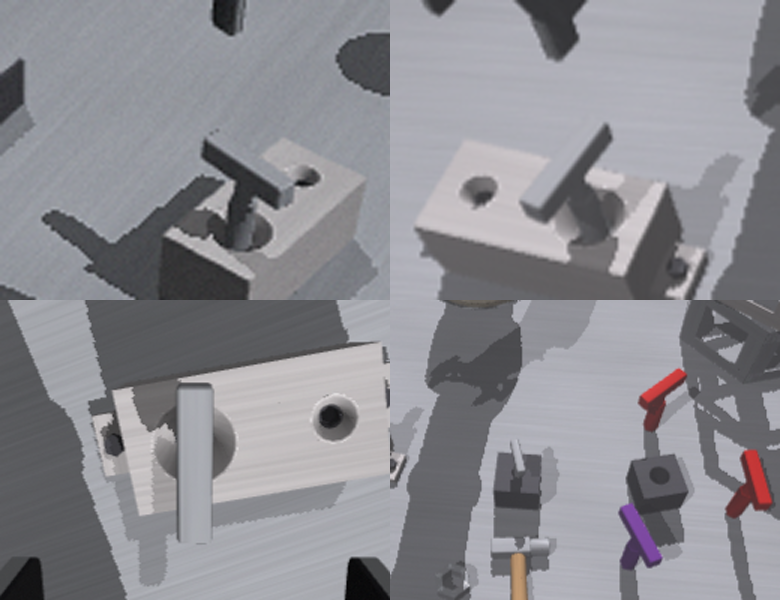

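The key stands upright and seated in the block's large socket, with its bar at yaw −20°, about 70° past its entry angle. The gripper is clear and the small key is still in its stand. I hand it in.

```bash
python3 -c "
from plant import manip
print(manip.finish_job())"
```

```text
the job is handed in; nothing more can be done
None
```

The large hex key is pushed home in the large socket, turned 70° clockwise (about 60° at the screw, allowing for play, not measured directly), released and left standing; the small key is still in its stand, and the job was handed in at about 19 s.

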